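# Unlock the sample chest

## Robot

A 6-joint arm with a two-finger parallel gripper is mounted at the origin on the work surface. World frame = base frame: x ahead of the robot, y to its left, z up, the work surface at z = 0. Lengths are in mm, angles in degrees, forces in N, time in s.
With the tool pointing down it reaches from about 150 to 775 mm from the base axis. Payload 6.1 kg.
Tool frame: the origin (TCP) lies midway between the tips of the shut fingers; the grasp point (between the pads) lies 19 mm behind it (bot.tcp_to_grasp is the distance from the TCP to the grasp point, in mm); x points along the fingers, z is the direction in which the jaws open and shut, and the axes are right-handed (so a half turn about x gives the same grasp; the last joint's range is limited). The gripper opens to 85 mm and grips with 20 to 120 N. Pads are 22 mm wide; open, the fingers measure 114 mm over their backs; the gripper's body (76 mm by 85 mm) begins 54 mm behind the grasp point. The pads swing forward as they close: fully open they stand 13 mm farther back than shut.
Start: joints at [66.234, 7.208, -2.269, 80.523, 0, 90], TCP at [211.57, 480.465, 231.295] pointing down, gripper open.
Joint ranges: [-155.77, 155.77], [-54.66, 111.73], [-72.52, 77.12], [-102.08, 115.82], [-83.92, 84.16], [-180, 180]. Speed limits (degrees/s): [136.94, 136.94, 172.46, 180, 180, 180].

## Interface

Orientations are given as [roll, pitch, yaw] about the fixed x, y, z axes, in that order (R = Rz(yaw) Ry(pitch) Rx(roll)).
In Python, from station import bot, eyes gives the robot as it stands.
- The arm moves only by the tool jog_arm, never from a script. Its argument "plan" is a list of rows, each a list of 7 numbers: the shift along the tool's x, y, z each as a share of 50 cm, from -1 to 1, then the turn, a rotation vector about the tool's x, y, z each as a share of 60 degrees, from -1 to 1, then the opening, from 0 (shut) to 1 (fully open). In form: [[tx, ty, tz, rx, ry, rz, gripper], ...]. A call has 1 to 12 rows; each row is the pose to reach, as a shift and turn from the pose commanded when the call began, along the tool's axes at that moment; what a row does not reach only later rows make up. A row lasts 1/12 s, in which the tool goes at most 41.7 mm and 7.16 degrees, less where a joint would pass 70% of its speed; a pose out of reach is approached as far as the arm can. A call with a number of a shift or a turn outside -1 to 1 is refused whole. A call with a gripper value outside its range is refused whole. The fingers move at their own pace and stop on an object; "force" is the grip in N (left out, the last holds). Time passes only in rows, so rows that repeat a pose let the fingers close. It gives the time, the measured TCP pose, the force and the opening at its end, in the units of the state.
- bot.sense(): the state, without advancing time (a new reading comes with each control period).
- eyes.grab_frame(name): name is "scene" or "top"; returns (picture, depth): 480x640x3 uint8, blue, green, red; 480x640 float32, mm along the optical axis (not along the pixel's ray), 0 where there is no reading.
- eyes.calibration(name): a dict with "vfov" (degrees; the focal length in pixels is half the picture's height over the tangent of half this angle, whatever the lens; pixels are square), "cx", "cy" (the principal point, pixels), "rvec" (rotation vector, rad) and "tvec" (3), from world to camera coordinates, as OpenCV has them. Camera axes: x right, y down, z forward; pixel columns grow to the right and rows downward; lengths in mm; the calibration is good to about 2 mm. A picture is of the moment at which its call begins. calibration takes no time and is no camera call.
- bot.finish_job(): hands the job in, once; it reports no verdict.
The state is a dict: "time_s": time; "q": joint angles; "dq": joint speeds; "joint_torque": joint torques, N m; "tool_pos": TCP position; "eef_rot": TCP orientation; "wrist_force": force on the tool from outside, world axes, zero at the start; "torque": the same for the moment, N m; "opening": finger opening in mm.
Only numpy, scipy, OpenCV 4.12 (cv2) and the standard library are available. Lean on these libraries where they do the work, as an engineer would, in place of code of your own. Each camera call takes 0.05 s, during which the arm holds its last target.

## Task

Take the yellow-handled key from the key stand, feel for the keyhole in the brass lock plate on top of the sample chest, push the key fully home and turn it clockwise until the hidden bolt lets go and the sprung drawer jumps open. Never force the key, and leave it sitting in the lock, let go. Leave the black-handled spare key in the stand and disturb nothing else on the table.

Things in the scene. Friction and masses are not known exactly. Their poses are not given: they have to be found in the camera images.
- key: Steel key with yellow handle, 70-120 g, upright in the stand, collar resting on the stand's top. Origin: lower tip on the shaft's axis; z up to the handle. Shaft 10 mm in diameter (foot tapers to 7); collar 22 mm in diameter, z 20 to 24 mm; flat handle z 44 to 84 mm, 34 mm wide along x, 12 mm thick along y: grip it across y from above
- key_grip (a point): centre of the yellow handle, 64 mm above the key's tip on its axis
- key_bit (a point): outer end of the yellow key's bit, the steel flag at its foot: it sticks out to -x of the key, to 18 mm from the axis, 6 mm thick along y (lowest 2 mm: 4 mm thick), 10 mm tall from the tip up; this point is at half its height
- spare: a spare key of exactly the same shape with a black handle, standing in the other hole of the stand; not to be used
- stand: fixed dark wood block 150 (x) x 70 (y) x 40 mm with two key holes 70 mm apart along its x; either may hold the yellow key. Origin at the centre of its underside. A key sits 20 mm deep and lifts straight up
- chest: fixed wooden chest 240 x 240 x 110 mm; origin at the centre of its underside, its drawer faces -x of the chest, z up. The brass lock plate (78 x 56 mm, 6 mm thick) lies on its lid, its top 116 mm above the chest's underside
- lock_mark (a point): A point at the height of the lock plate's top, axes as the chest. The plate was fitted by eye: the keyhole's axis lies on the line through this point along the chest's x, up to 10 mm to either side; this reading does not tell where. The plate is flat: a key slid over it with a light push drops in at the keyhole. More than 40 N between key and chest or lock counts as forcing it
- lock_depth (a point): 20 mm straight below lock_mark: height of the key's tip when fully home, its collar on the plate. Keyhole: a 13 mm square hole for the shaft, with a 9 mm wide slot from it to 20 mm from the axis towards the chest's -x for the bit, so the key enters only with its x along the chest's x, 1.5 mm to spare each way. The plate is 6 mm thick; the bit turns only below it (tip over 16 mm down)
- drawer (a joint): Sprung drawer: 0 m shut and bolted; slides to the chest's -x and jumps to about 0.045 m when the bolt is drawn. Turning the key clockwise seen from above meets the bolt after some 15 degrees, drives it against a few newtons at the bit and frees the drawer at about 55 (45 to 65); a hard stop comes at about 110 degrees, another bars anticlockwise. The turned key is captive and stays when let go
- flask_a: large amber bottle 72 mm in diameter, 170 mm tall; a bystander, origin at the centre of its underside
- flask_b: amber bottle 60 mm in diameter, 140 mm tall; a bystander, origin at the centre of its underside
- jar: squat amber jar 70 mm in diameter, 80 mm tall; a bystander, origin at the centre of its underside
- beaker: glass beaker 64 mm in diameter, 80 mm tall; a bystander, origin at the centre of its underside
- mortar: white ceramic bowl 100 mm wide; a bystander, origin at the centre of its underside
- spatula: spatula lying on the table; a bystander, origin on its length
- stopper: cork stopper 26 mm in diameter, 30 mm tall; a bystander, origin at the centre of its underside
Mind the look-alikes: they are no part of the job. Of the things that look like the key, the largest one is meant.

How it is judged (in metres and radians):
On the way, in this order (a step that is already met when the one before it is completed fails the run):
1. the yellow key is fully home in the lock (tip at least 17 mm below the plate's top), the drawer still shut (z of key in the frame of lock_mark between -0.026 and -0.017 m and x of key in the frame of lock_mark between -0.014 and 0.014 m and y of key in the frame of lock_mark between -0.006 and 0.006 m and value of joint drawer below 0.005 m), for 0.1 s.
2. the bolt is drawn and the drawer has sprung open (value of joint drawer above 0.03 m), for 0.2 s.
At the end, for the whole second after the job is handed in: The drawer stands open by more than 30 mm, and the yellow key is still in the lock (tip more than 12 mm below the plate's top, within 17 mm of the mark, leaning less than 0.25 rad), released and at rest (value of joint drawer between 0.03 and 0.06 m and z of key in the frame of lock_mark below -0.012 m and horizontal distance between key and lock_mark below 0.017 m and angle between key's own z axis and vertical below 0.25 rad and linear speed of key below 0.03 m/s); the robot touches nothing.
It fails at once if the key was forced: more than 40 N between the yellow key and the chest with its lock (contact force between key and chest above 40 N).
It fails at once if the spare key was moved by more than 15 mm (distance of spare from where it was at the start of the episode above 0.015 m).
It fails at once if a bottle, jar, beaker, bowl, spatula or stopper was moved by more than 20 mm (distance of any of flask_a, flask_b, jar, beaker, mortar, spatula, stopper from where it was at the start of the episode above 0.02 m).
It also fails if it takes over 54 s, if anything falls off the work surface, if the arm or the gripper's body presses on something with over 40 N, if the wrist force passes 120 N, or if a joint passes its speed limit or range.

## Working session

There is one attempt and no reset: what is moved stays moved. The work goes in short steps, Python scripts to look and compute and a tool call to move; the robot and the scene stay as the last step left them, time stands still between calls to the robot, and variables do not carry over. Pictures are saved under pics/ and viewed, and the job is handed in when it is done.

Besides the shell and the picture viewer there is one more tool, called after ">>>" by a JSON object that holds its "fn" and its "kwargs", one argument or row to a line. jog_arm: Moves the arm, as the interface text tells. Shift numbers are shares of 50 cm and turn numbers shares of 60 degrees, none past 1 either way. Its arguments: {"type":"object","properties":{"plan":{"type":"array"},"force":{"type":"number"}},"required":["plan"]}

```bash
ls; mkdir -p pics; python3 - <<'E'
from station import bot, eyes
import cv2,numpy as np
for n in ("scene","top"):
    p,d=eyes.grab_frame(n); cv2.imwrite(f"pics/{n}0.png",p); np.savez(f"pics/{n}0.npz",p=p,d=d); print(n,eyes.calibration(n))
print(bot.sense(), bot.tcp_to_grasp)
E
```

```text
pics
scene {'vfov': 54.38139469844965, 'cx': 318.650888520122, 'cy': 238.23679211768814, 'rvec': array([ 0.93417127,  2.46374452, -1.06196394]), 'tvec': array([ 341.68153656, -161.67062206, 1333.61013625])}
top {'vfov': 48.352789143981056, 'cx': 315.854727809832, 'cy': 230.8234651240058, 'rvec': array([ 2.12878872, -2.19009508,  0.16946004]), 'tvec': array([   5.72014421,  512.10749568, 1280.08545643])}
{'time_s': 0.1, 'q': array([ 6.62358010e+01,  7.23962671e+00, -2.32085976e+00,  8.05244604e+01,
        4.97411974e-04,  9.00001244e+01]), 'dq': array([-0.08784932, -0.11810481,  0.08497839, -0.0117031 ,  0.03648001,
       -0.12685823]), 'joint_torque': array([-1.12314436e-03, -4.36901987e+01,  3.53607595e+01,  1.36256131e-02,
        1.08195002e-05,  1.20265568e-05]), 'tool_pos': array([211.40833043, 480.145533  , 230.58782112]), 'eef_rot': array([ 179.66462911,   89.91505171, -114.09969465]), 'wrist_force': array([-0.21096159,  0.17861393, -0.43715726]), 'torque': array([-0.04959834, -0.03378607, -0.06575544]), 'opening': 85.20634143415886} 18.700000000000003
```

View pics/scene0.png

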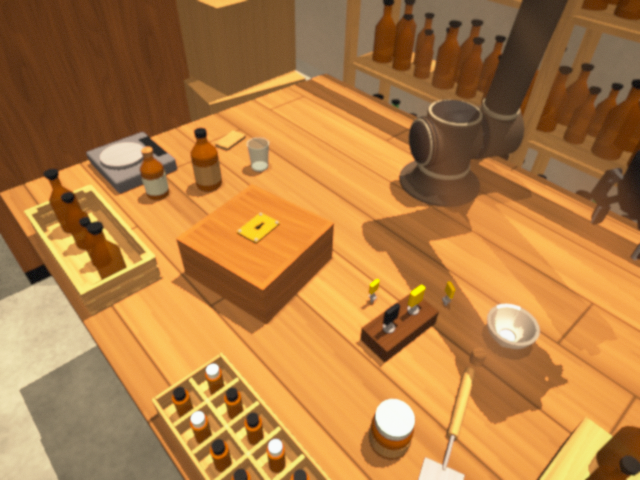

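View pics/top0.png

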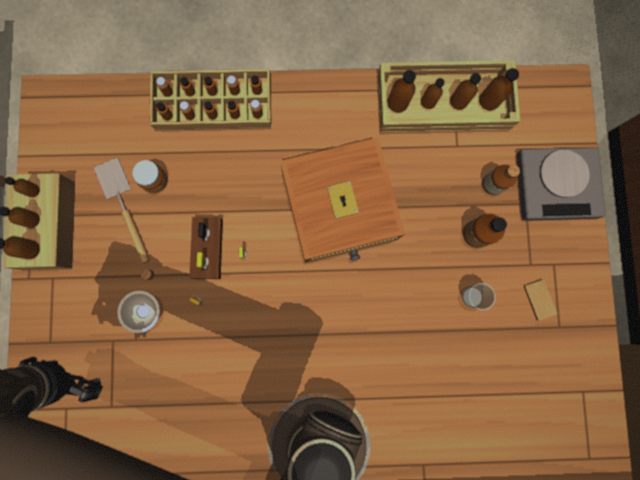

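The scene view shows the stand, with the black key at (390,315) and the yellow key at (415,298). Two smaller yellow look-alikes stand free at (373,290) and (449,292). The top view shows the stand at (206,247), the plate at (343,199) and the drawer knob at (354,255). Next I'll zoom in and measure.

```bash
cat > h.py <<'E'
import numpy as np,cv2
from station import bot,eyes
def cam(n):
    c=eyes.calibration(n); f=240/np.tan(np.radians(c['vfov'])/2)
    R,_=cv2.Rodrigues(c['rvec']); return f,c['cx'],c['cy'],R,np.array(c['tvec'])
def ray(n,u,v):
    f,cx,cy,R,t=cam(n); d=R.T@np.array([(u-cx)/f,(v-cy)/f,1.]); return -R.T@t,d
def onz(n,u,v,z):
    o,d=ray(n,u,v); return o+d*(z-o[2])/d[2]
def proj(n,P):
    f,cx,cy,R,t=cam(n); q=R@np.array(P,float)+t; return np.array([f*q[0]/q[2]+cx,f*q[1]/q[2]+cy])
def dep(n,u,v,z):
    f,cx,cy,R,t=cam(n); return R.T@(np.array([(u-cx)/f*z,(v-cy)/f*z,z])-t)
def two(a,pa,b,pb):
    o1,d1=ray(a,*pa);o2,d2=ray(b,*pb);d1/=np.linalg.norm(d1);d2/=np.linalg.norm(d2)
    s=np.linalg.lstsq(np.c_[d1,-d2],o2-o1,rcond=None)[0]
    A=o1+s[0]*d1;B=o2+s[1]*d2;return (A+B)/2,np.linalg.norm(A-B)
E
python3 - <<'E'
from h import *
T=np.load('pics/top0.npz');S=np.load('pics/scene0.npz')
def crop(p,x,y,w,h,k): return cv2.resize(p[y:y+h,x:x+w],None,fx=k,fy=k,interpolation=cv2.INTER_CUBIC)
cv2.imwrite('pics/c_t1.png',crop(T['p'],180,205,80,60,8)); cv2.imwrite('pics/c_t2.png',crop(T['p'],275,130,140,140,4))
cv2.imwrite('pics/c_s1.png',crop(S['p'],350,260,120,100,6)); cv2.imwrite('pics/c_s2.png',crop(S['p'],170,180,170,140,4))
for n,D in(('top',T),('scene',S)):
    hsv=cv2.cvtColor(D['p'],cv2.COLOR_BGR2HSV)
    m=cv2.inRange(hsv,(23,200,110),(35,255,255)); k,l,st,ce=cv2.connectedComponentsWithStats(m)
    for i in range(1,k):
        if st[i,4]>8:
            u,v=ce[i]; print(n,st[i],ce[i].round(1),onz(n,u,v,84 if st[i,4]<150 else 116).round(1), D['d'][int(v),int(u)], dep(n,u,v,D['d'][int(v),int(u)]).round(1))
E
```

```text
scene [242 215  33  24 439] [257.8 226.5] [575.7 -69.7 116. ] 1012.2317 [572.9 -73.8 111.6]
scene [370 279  10   9  60] [374.2 283. ] [481.6 189.1  84. ] 967.1659 [464.3 176.2  60.2]
scene [410 284  16  13 116] [417.7 290.2] [430.7 258.9  84. ] 896.73773 [446.8 267.9 104.2]
```

View pics/c_t1.png

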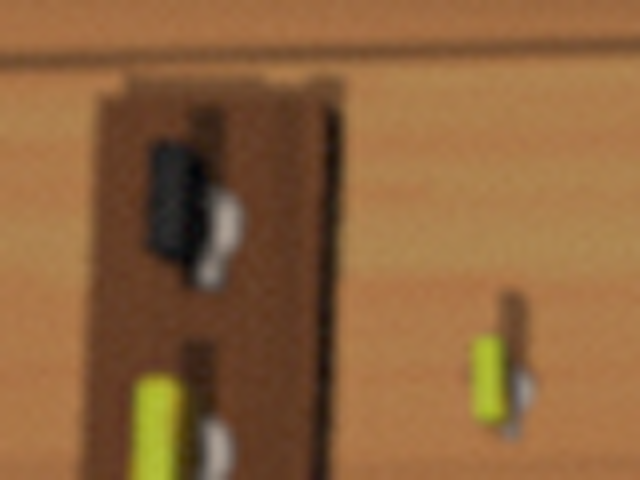

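View pics/c_t2.png

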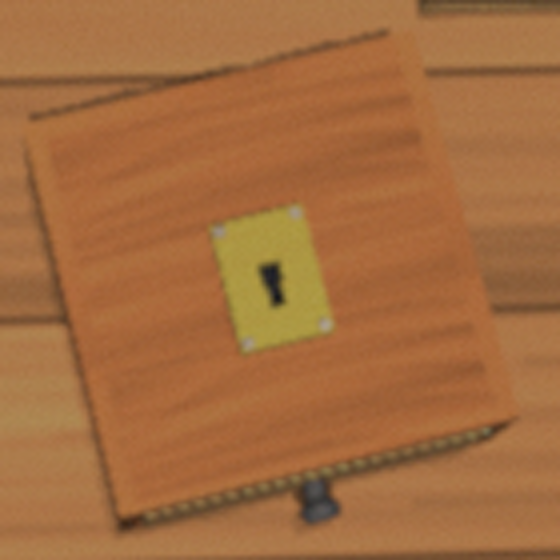

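View pics/c_s1.png

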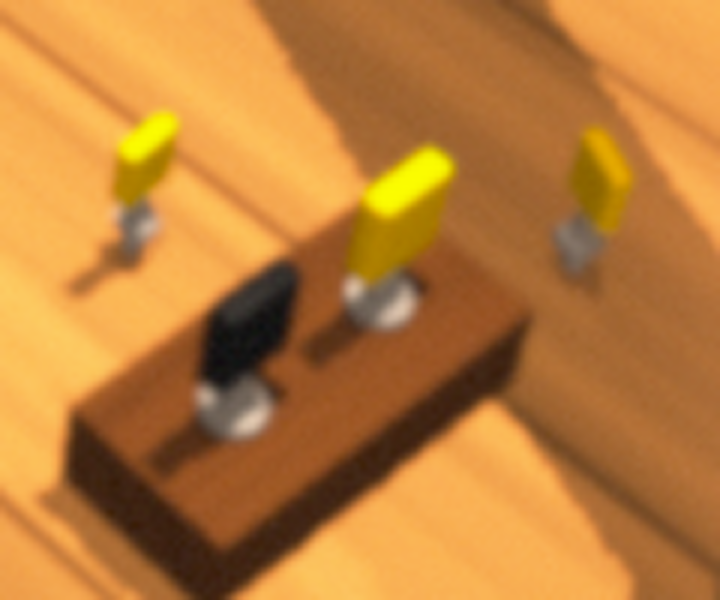

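View pics/c_s2.png

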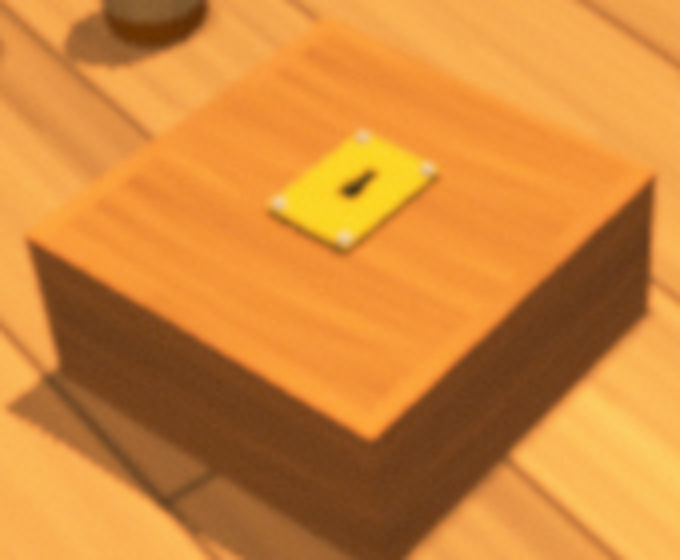

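```bash
python3 - <<'E'
from h import *
D={n:np.load(f'pics/{n}0.npz') for n in('top','scene')}
for n in D:
    hsv=cv2.cvtColor(D[n]['p'],cv2.COLOR_BGR2HSV)
    m=cv2.inRange(hsv,(22,150,60),(45,255,255)); k,l,st,ce=cv2.connectedComponentsWithStats(m)
    for i in range(1,k):
        x,y,w,h,a=st[i]
        if a>12 and (190<x<400 and 130<y<310 if n=='top' else 230<x<470 and 200<y<320):
            u,v=ce[i]
            pts=np.argwhere(l==i)[:,::-1].astype(np.float32); r=cv2.minAreaRect(pts)
            print(n,st[i],ce[i].round(2),'rect',np.round(r[0],2),np.round(r[1],2),round(r[2],1))
            z=116 if a>300 else 104
            b=cv2.boxPoints(r); print([onz(n,*q,z).round(1)[:2].tolist() for q in b], onz(n,*r[0],z).round(1))
            # dark hole
            if a>300:
                g=D[n]['p'].max(axis=2); hull=np.zeros(m.shape,np.uint8); cv2.fillConvexPoly(hull,cv2.convexHull(pts.astype(np.int32)),255)
                hull=cv2.erode(hull,np.ones((7,7)))
                q=np.argwhere((hull>0)&(g<110))[:,::-1]; print('hole px',len(q),q.mean(0),q.min(0),q.max(0),onz(n,*q.mean(0),116).round(1))
E
```

```text
top [329 182  28  35 641] [342.37 199.13] rect [342.29 199.18] [32.5  23.28] 76.0
[[605.3, -36.3], [617.4, -89.6], [542.1, -105.1], [530.3, -52.2]] [573.6 -70.8 116. ]
hole px 40 [342.75 200.25] [340 196] [345 206] [571.1 -71.8 116. ]
top [239 247   5  11  48] [240.79 251.98] rect [241. 252.] [10.  4.] 90.0
[[469.7, 171.6], [469.4, 162.4], [446.2, 162.7], [446.4, 171.9]] [457.9 167.1 104. ]
top [196 252   8  16 103] [199.21 259.46] rect [199.5 259.5] [15.  7.] 90.0
[[460.8, 270.7], [460.3, 254.6], [425.7, 254.7], [426.2, 270.7]] [443.2 262.7 104. ]
top [191 298   9   6  22] [194.59 300.64] rect [194.9 300.7] [9.39 2.24] 26.6
[[352.2, 283.8], [356.6, 281.5], [346.6, 262.5], [342.1, 264.7]] [349.4 273.1 104. ]
scene [241 215  35  24 496] [257.8  226.68] rect [257.98 226.62] [19.56 33.42] 52.1
[[611.3, -89.3], [526.9, -107.7], [539.1, -48.7], [620.0, -33.8]] [575.5 -69.1 116. ]
hole px 4 [258.25 226.75] [257 226] [259 227] [575.3 -68.4 116. ]
scene [369 278  11  16 101] [373.74 284.98] rect [373. 285.] [ 8.05 16.1 ] 26.6
[[522.2, 202.3], [484.5, 185.8], [480.8, 201.7], [518.3, 217.6]] [501.7 202.  104. ]
scene [446 282   8  16  67] [449.93 289.66] rect [449.88 289.58] [ 7.06 14.51] 11.3
[[418.6, 311.2], [384.9, 292.8], [377.6, 304.0], [411.5, 322.0]] [398.4 307.6 104. ]
scene [409 284  17  22 218] [416.47 294.24] rect [416.25 294.25] [12.02 24.04] 45.0
[[483.0, 263.1], [424.9, 257.0], [429.7, 281.7], [486.6, 286.9]] [456.6 272.3 104. ]
```

```bash
python3 - <<'E'
from h import *
D={n:np.load(f'pics/{n}0.npz') for n in('top','scene')}
for q in [(411.8,295.3),(424.2,285.8),(418,290.6)]: print(onz('scene',*q,104).round(1))
# brighter (lit top) only
for n,lo in(('top',150),('scene',235)):
    p=D[n]['p']; sl=(slice(248,272),slice(190,210)) if n=='top' else (slice(280,310),slice(405,430))
    print(p[sl][...,1][::2] if n=='top' else '')
# stand
t=D['top']; 
pts=np.array([dep('top',u,v,t['d'][v,u]) for v in range(205,290) for u in range(180,232) if t['d'][v,u]>0]).reshape(-1,3)
m=(pts[:,2]>32)&(pts[:,2]<48); r=cv2.minAreaRect(pts[m][:,:2].astype(np.float32)); print('stand',r,pts[m][:,2].mean(),pts[m].mean(0))
hp=pts[pts[:,2]>85]; print('handles',len(hp)); print(hp[np.argsort(hp[:,0])].round(0)[::6])
pts=np.array([dep('top',u,v,t['d'][v,u]) for v in range(130,265) for u in range(275,412) if t['d'][v,u]>0])
m=(pts[:,2]>100)&(pts[:,2]<125); r=cv2.minAreaRect(pts[m][:,:2].astype(np.float32)); print('chest',r,np.median(pts[m][:,2]))
s=D['scene'];pts=np.array([dep('scene',u,v,s['d'][v,u]) for v in range(180,320) for u in range(170,340) if s['d'][v,u]>0])
m=(pts[:,2]>104)&(pts[:,2]<125); r=cv2.minAreaRect(pts[m][:,:2].astype(np.float32)); print('chest scene',r,np.median(pts[m][:,2]))
g=t['p'].max(axis=2)[190:212,332:356]; print(g)
E
```

```text
[465.  268.4 104. ]
[428.2 268.8 104. ]
[446.9 268.7 104. ]
[[ 97  69  63  62  64  61  60  64  64  59  63  60  51  39  39  39  43  55
   58  61]
 [ 91  68  59  63  62  63  62  58  59  56  58  58  47  39  37  35  44  56
   60  63]
 [ 88  66  61  59  60  59  66  98 128 136 136 109  70  44  34  33  42  55
   59  61]
 [ 91  66  60  62  57  58  83 151 180 186 181 158 110  62  46  41  40  57
   65  61]
 [ 86  64  62  61  61  57  90 155 181 184 176 147  97  59  50  42  51  60
   61  62]
 [ 83  57  59  62  57  60  93 154 182 184 172 138  86  54  56  86 119 117
   87  63]
 [ 84  60  60  58  60  60  95 156 181 184 174 134  82  51  49  82 139 154
  117  73]
 [ 76  59  59  60  58  63 107 161 182 189 179 138  74  49  45  78 136 153
  120  76]
 [ 72  63  60  60  56  69 116 164 185 190 181 132  76  53  61  94 130 124
   88  62]
 [ 71  58  60  63  57  62  84 127 146 150 138 105  73  66  95 119  97  66
   61  62]
 [ 69  58  57  58  58  59  60  57  60  62  63  54  45  62  90 100  78  56
   63  63]
 [ 69  56  60  59  60  61  61  61  60  60  53  55  49  51  53  56  59  60
   63  65]]
Traceback (most recent call last):
  File "h.py", line 13, in dep
    f,cx,cy,R,t=cam(n); return R.T@(np.array([(u-cx)/f*z,(v-cy)/f*z,z])-t)
                ~~~^^^
  File "h.py", line 4, in cam
    c=eyes.calibration(n); f=240/np.tan(np.radians(c['vfov'])/2)
ValueError: time passes only in moves, steps and waits
```

```bash
python3 - <<'E'
import re
s=open('h.py').read()
s=s.replace("def cam(n):\n","_C={}\ndef cam(n):\n    if n not in _C: _C[n]=_cam(n)\n    return _C[n]\ndef _cam(n):\n")
open('h.py','w').write(s)
E
python3 - <<'E'
from h import *
D={n:np.load(f'pics/{n}0.npz') for n in('top','scene')}
print(onz('top',198.7,259.5,104).round(1), two('top',(198.7,259.5),'scene',(418,290.6)))
t=D['top']; 
def cloud(n,v0,v1,u0,u1):
    d=D[n]['d']; return np.array([dep(n,u,v,d[v,u]) for v in range(v0,v1) for u in range(u0,u1) if d[v,u]>0])
for n,b in(('top',(205,290,180,232)),('scene',(280,360,355,445))):
    p=cloud(n,*b); m=(p[:,2]>34)&(p[:,2]<46); r=cv2.minAreaRect(p[m][:,:2].astype(np.float32)); print('stand',n,r,np.median(p[m][:,2]))
    hp=p[p[:,2]>80]; print('handles',len(hp)); print(hp[np.argsort(hp[:,0])].round(0)[::8].tolist())
for n,b in(('top',(130,265,275,412)),('scene',(180,320,170,340))):
    p=cloud(n,*b); m=(p[:,2]>104)&(p[:,2]<125); r=cv2.minAreaRect(p[m][:,:2].astype(np.float32)); print('chest',n,r,np.median(p[m][:,2]))
print(t['p'].max(axis=2)[192:210,334:354])
E
```

```text
[443.3 264.5 104. ] (array([443.35083886, 266.0259256 ,  99.00063163]), np.float64(1.2506237248298742))
stand top ((480.64581298828125, 263.5671081542969), (71.858642578125, 149.94403076171875), 87.42479705810547) 40.00469460147604
handles 202
[[428.0, 266.0, 105.0], [431.0, 268.0, 105.0], [433.0, 264.0, 102.0], [436.0, 267.0, 101.0], [438.0, 267.0, 100.0], [441.0, 260.0, 88.0], [444.0, 259.0, 81.0], [446.0, 259.0, 81.0], [449.0, 264.0, 105.0], [451.0, 264.0, 104.0], [454.0, 258.0, 96.0], [458.0, 261.0, 105.0], [461.0, 264.0, 102.0], [498.0, 264.0, 101.0], [501.0, 262.0, 99.0], [503.0, 262.0, 100.0], [507.0, 257.0, 90.0], [509.0, 259.0, 107.0], [512.0, 256.0, 85.0], [514.0, 266.0, 103.0], [516.0, 259.0, 104.0], [519.0, 260.0, 100.0], [522.0, 256.0, 84.0], [525.0, 263.0, 109.0], [528.0, 259.0, 105.0], [530.0, 257.0, 104.0]]
stand scene ((452.2530212402344, 237.9125213623047), (128.33763122558594, 208.84068298339844), 87.8006820678711) 40.04319618833854
handles 380
[[429.0, 267.0, 102.0], [432.0, 272.0, 89.0], [434.0, 273.0, 94.0], [436.0, 267.0, 102.0], [437.0, 266.0, 105.0], [440.0, 
[... 2048 characters left out ...]
 171 173
  174 172]
 [173 171 171 172 173 173 165 129  82  43  52 114 156 171 175 172 171 173
  173 172]
 [171 173 174 174 173 175 170 151 103  50  36  91 151 174 176 171 172 173
  173 171]
 [174 171 170 173 172 173 172 163 120  57  25  75 142 171 174 172 172 175
  170 176]
 [173 173 174 171 176 174 174 169 129  74  53  80 134 167 172 173 171 171
  172 174]
 [172 174 174 171 174 175 172 171 142 108 112 136 156 170 173 172 171 172
  172 170]
 [169 176 172 173 172 169 174 171 162 155 156 168 172 173 173 172 174 170
  173 171]
 [172 174 174 172 172 172 171 172 172 172 172 173 173 174 172 175 173 175
  173 175]
 [170 173 170 173 172 171 174 173 172 174 176 174 171 171 172 173 172 174
  173 172]]
```

```bash
python3 - <<'E'
from h import *
from scipy.spatial.transform import Rotation as Ro
s=bot.sense(); R=Ro.from_euler('xyz',s['eef_rot'],degrees=True).as_matrix(); print(R.round(3))
zy=np.degrees(np.arctan2(R[1,2],R[0,2])); print('tool z heading',zy)
# hole, darkness-weighted
D={n:np.load(f'pics/{n}0.npz') for n in('top','scene')}
ps={}
for n,(x0,x1,y0,y1) in{'top':(337,349,193,208),'scene':(250,267,219,236)}.items():
    g=D[n]['p'].max(axis=2).astype(float); bg=np.percentile(g[y0:y1,x0:x1],85)
    v,u=np.mgrid[y0:y1,x0:x1]; w=np.clip(bg-g[y0:y1,x0:x1]-12,0,None)
    if n=='scene': print(g[y0:y1,x0:x1].astype(int))
    c=(u*w).sum()/w.sum(),(v*w).sum()/w.sum(); ps[n]=c; P=onz(n,*c,116); a=np.radians(12.4)
    d=P[:2]-np.array([581.2,-69.]); ex=np.array([np.cos(a),np.sin(a)]);ey=np.array([-ex[1],ex[0]])
    print(n,c,P.round(1),'chest frame',d@ex,d@ey,'axis',(P[:2]+5.5*ex).round(1))
print(two('top',ps['top'],'scene',ps['scene']))
# plate corners bolts
E
```

```text
[[-0.001 -0.915  0.403]
 [-0.001  0.403  0.915]
 [-1.     0.    -0.001]]
tool z heading 66.23567661004485
top (np.float64(342.78750258638524), np.float64(200.18911649079246)) [571.2 -71.9 116. ] chest frame -10.378592989913043 -0.6440949270364426 axis [576.6 -70.7]
[[246 249 250 251 252 252 252 252 252 252 252 252 252 252 252 252 252]
 [249 250 251 252 252 252 252 252 252 252 251 251 251 251 252 252 252]
 [251 251 252 252 252 252 252 252 252 251 250 246 244 246 250 251 252]
 [252 252 252 252 252 252 252 251 251 249 242 225 215 227 242 250 252]
 [252 252 252 252 252 252 251 250 246 237 213 172 161 191 231 248 251]
 [252 252 252 252 251 250 245 238 224 192 154 131 156 208 239 250 252]
 [252 252 252 251 249 241 224 195 164 135 118 148 205 238 248 251 252]
 [252 252 252 250 242 217 169 134 110 100 130 196 238 249 251 252 252]
 [252 252 251 247 227 182 126  94  81 108 169 228 248 251 252 252 252]
 [252 252 251 247 232 196 148 117 129 169 221 244 250 252 252 252 252]
 [252 252 252 250 246 235 214 194 204 228 244 250 252 252 252 252 252]
 [252 252 252 252 251 249 246 242 243 248 250 252 252 252 252 252 252]
 [252 252 252 252 252 252 251 251 251 252 252 252 252 252 252 251 251]
 [252 252 252 252 252 252 252 252 252 252 252 252 252 252 251 250 247]
 [252 252 252 252 252 252 252 252 252 252 252 252 252 251 250 244 229]
 [252 252 252 252 252 252 252 252 252 252 252 252 251 250 242 223 199]
 [252 252 252 252 252 252 252 252 252 252 252 251 249 243 224 197 200]]
scene (np.float64(259.08059058751155), np.float64(226.39434020301445)) [573.2 -68.2 116. ] chest frame -7.611906093125951 2.5008018547884316 axis [578.6 -67. ]
(array([571.47116468, -71.76706891, 112.69361945]), np.float64(0.9920634255303192))
```

The stand, key and chest agree with the given sizes. The stand measures 150x72 at z 40, the handle top is at about z 104, and the chest is 241 square at z 110 with yaw about 12.5°. The key is at about (445.5, 265.5) with yaw -2.5°. The keyhole axis is at about (577.5, -69.5). The next move puts the tool above the key.

>>> {"fn": "jog_arm", "kwargs": {
  "plan": [
    [0,-0.6013,-0.205,-0.355,0,0,1],
    [0,-0.6013,-0.205,-0.355,0,0,1],
    [0,-0.6013,-0.205,-0.355,0,0,1],
    [0,-0.6013,-0.205,-0.355,0,0,1],
    [0,-0.6013,-0.205,-0.355,0,0,1],
    [0,-0.6013,-0.205,-0.355,0,0,1],
    [0,-0.6013,-0.205,-0.355,0,0,1],
    [0,-0.6013,-0.205,-0.355,0,0,1],
    [0,-0.6013,-0.205,-0.355,0,0,1],
    [0.1,-0.6013,-0.205,-0.355,0,0,1],
    [0.16,-0.6013,-0.205,-0.355,0,0,1],
    [0.16,-0.6013,-0.205,-0.355,0,0,1]
  ],
  "force": 30
}}

```text
time_s: 1.1
tool_pos: [440.9, 262.5, 143.1]
eef_rot: [122.7, 89.2, -149.8]
wrist_force: [-1.1, -0.7, -2.1]
opening: 85.3
```

```bash
python3 - <<'E'
from h import *
from scipy.spatial.transform import Rotation as Ro
s=bot.sense(); R=Ro.from_euler('xyz',s['eef_rot'],degrees=True).as_matrix(); print(s['time_s'],s['tool_pos'],s['q'].round(2),R.round(3),np.degrees(np.arctan2(R[1,2],R[0,2])),s['wrist_force'],s['opening'])
p,d=eyes.grab_frame('scene'); cv2.imwrite('pics/s1.png',cv2.resize(p[190:370,320:540],None,fx=3.3,fy=3.3))
E
```

```text
1.1 [440.91192574 262.46841999 143.13665042] [ 3.076e+01  7.420e+00 -1.310e+01  7.027e+01  1.000e-02  3.328e+01] [[-0.012 -0.999  0.044]
 [-0.007  0.044  0.999]
 [-1.     0.012 -0.008]] 87.48660088248606 [-1.05394764 -0.72851648 -2.12384658] 85.25899832057021
```

View pics/s1.png

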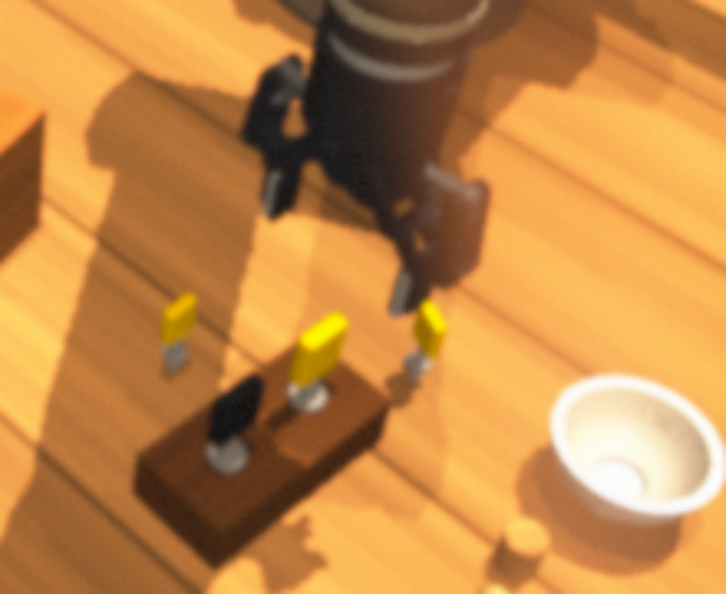

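The gripper is above and behind the yellow key, with the jaws straddling the thin direction of the handle and clear of the neighbours. Descending.

>>> {"fn": "jog_arm", "kwargs": {
  "plan": [
    [0,0,0,0,0,0,1],
    [0,0,0,0,0,0,1],
    [0.04,0,0,0,0,0,1],
    [0.08,0,0,0,0,0,1],
    [0.12,0,0,0,0,0,1],
    [0.15,0,0,0,0,0,1],
    [0.172,0,0,0,0,0,1],
    [0.172,0,0,0,0,0,1],
    [0.172,0,0,0,0,0,1],
    [0.172,0,0,0,0,0,1]
  ]
}}

```text
time_s: 1.98
tool_pos: [446.5, 266.3, 67.1]
eef_rot: [-57.1, 89.8, 30.5]
wrist_force: [-0.1, -0.5, 0.4]
opening: 85.5
```

```bash
python3 - <<'E'
from h import *
from scipy.spatial.transform import Rotation as Ro
s=bot.sense(); R=Ro.from_euler('xyz',s['eef_rot'],degrees=True).as_matrix(); print(s['time_s'],s['tool_pos'],R.round(4),s['wrist_force'])
p,d=eyes.grab_frame('scene'); cv2.imwrite('pics/s2.png',cv2.resize(p[190:370,320:540],None,fx=3.3,fy=3.3))
E
```

```text
1.9833 [446.46325308 266.2590967   67.10135592] [[ 0.0023 -0.9991  0.0428]
 [ 0.0014  0.0428  0.9991]
 [-1.     -0.0022  0.0015]] [-0.14204678 -0.49335439  0.41444601]
```

View pics/s2.png

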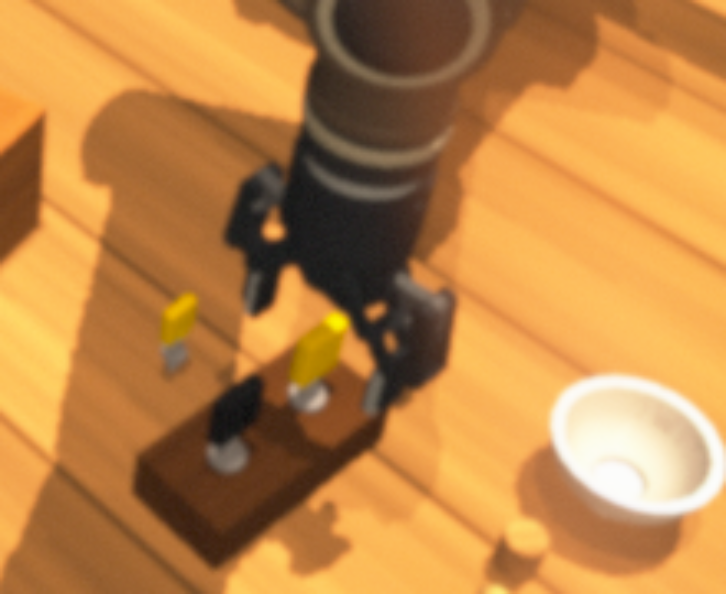

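The jaws straddle the yellow handle at the right height. Closing.

>>> {"fn": "jog_arm", "kwargs": {
  "plan": [
    [0,0,0,0,0,0,0],
    [0,0,0,0,0,0,0],
    [0,0,0,0,0,0,0],
    [0,0,0,0,0,0,0],
    [0,0,0,0,0,0,0],
    [0,0,0,0,0,0,0],
    [0,0,0,0,0,0,0],
    [0,0,0,0,0,0,0],
    [0,0,0,0,0,0,0],
    [0,0,0,0,0,0,0],
    [0,0,0,0,0,0,0],
    [0,0,0,0,0,0,0]
  ],
  "force": 40
}}

```text
time_s: 3.03
tool_pos: [445.4, 265.4, 65.4]
eef_rot: [-153.4, 90.0, -65.8]
wrist_force: [-1.1, -0.8, 1.9]
opening: 11.5
```

```bash
python3 - <<'E'
from h import *
s=bot.sense(); print(s)
E
```

```text
{'time_s': 3.0333, 'q': array([ 3.07956138e+01,  9.58021540e+00, -2.06527722e+01,  5.97678700e+01,
       -7.38866962e-03,  3.32641808e+01]), 'dq': array([ 0.0461471 , -0.07887825, -0.0575413 , -0.10165076,  0.09540921,
       -0.0431456 ]), 'joint_torque': array([ 2.54714889e-01, -4.31797993e+01,  3.28691161e+01, -4.29874007e-01,
        1.73452003e-01, -4.26950464e-04]), 'tool_pos': array([445.4105111 , 265.42737957,  65.36627094]), 'eef_rot': array([-153.356314  ,   89.99256173,  -65.82488097]), 'wrist_force': array([-1.05816652, -0.80066495,  1.91351531]), 'torque': array([-0.23191398,  0.13739501,  0.02210267]), 'opening': 11.488736345404133}
```

Gripped at 11.5 mm, which fits the 12 mm handle, with little side force. Lifting straight up.

>>> {"fn": "jog_arm", "kwargs": {
  "plan": [
    [-0.02,0,0,0,0,0,0],
    [-0.06,0,0,0,0,0,0],
    [-0.11,0,0,0,0,0,0],
    [-0.17,0,0,0,0,0,0],
    [-0.23,0,0,0,0,0,0],
    [-0.28,0,0,0,0,0,0],
    [-0.28,0,0,0,0,0,0],
    [-0.28,0,0,0,0,0,0],
    [-0.28,0,0,0,0,0,0]
  ]
}}

```text
time_s: 3.78
tool_pos: [445.2, 265.4, 204.7]
eef_rot: [116.7, 90.0, -155.8]
wrist_force: [0.3, -0.6, -0.9]
opening: 11.1
```

```bash
python3 - <<'E'
from h import *
s=bot.sense(); print(s['time_s'],s['tool_pos'],s['wrist_force'],s['opening'])
p,d=eyes.grab_frame('scene'); cv2.imwrite('pics/s3.png',cv2.resize(p[190:370,320:540],None,fx=3.3,fy=3.3))
E
```

```text
3.7833 [445.1607137  265.39055213 204.7281181 ] [ 0.29966253 -0.59085124 -0.944982  ] 11.095686434563339
```

View pics/s3.png

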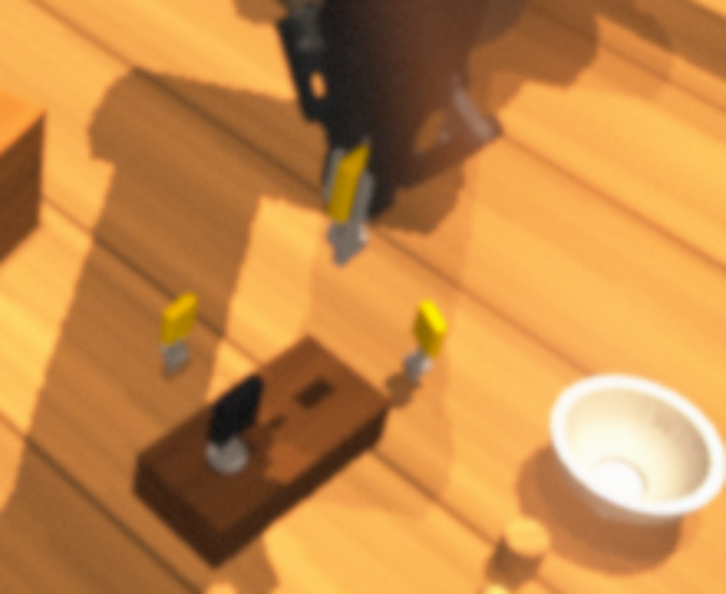

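The key is lifted cleanly and the spare is undisturbed. The empty slot shows at about (415,309) full px. Moving over the lock at a safe height.

>>> {"fn": "jog_arm", "kwargs": {
  "plan": [
    [0,-0.033,-0.073,-0.03,0,0,0],
    [0,-0.065,-0.146,-0.06,0,0,0],
    [0,-0.098,-0.219,-0.09,0,0,0],
    [0,-0.13,-0.292,-0.12,0,0,0],
    [0,-0.163,-0.365,-0.15,0,0,0],
    [0,-0.195,-0.438,-0.18,0,0,0],
    [0,-0.228,-0.511,-0.21,0,0,0],
    [0,-0.26,-0.584,-0.24,0,0,0],
    [0,-0.293,-0.658,-0.25,0,0,0],
    [0,-0.293,-0.658,-0.25,0,0,0],
    [0.03,-0.293,-0.658,-0.25,0,0,0],
    [0.04,-0.293,-0.658,-0.25,0,0,0]
  ]
}}

```text
time_s: 4.83
tool_pos: [576.6, -70.4, 182.0]
eef_rot: [69.1, 89.7, 171.5]
wrist_force: [-0.2, -0.5, -1.2]
opening: 11.3
```

>>> {"fn": "jog_arm", "kwargs": {
  "plan": [
    [0,0,0,0,0,0,0],
    [0,0,0,0,0,0,0],
    [0.01,0,0,0,0,0,0],
    [0.02,0,0,0,0,0,0],
    [0.02,0,0,0,0,0,0],
    [0.02,0,0,0,0,0,0]
  ]
}}

```text
time_s: 5.33
tool_pos: [577.4, -69.1, 175.1]
eef_rot: [78.9, 90.0, -178.5]
wrist_force: [-0.6, -0.2, -1.6]
opening: 12.0
```

```bash
python3 - <<'E'
from h import *
from scipy.spatial.transform import Rotation as Ro
s=bot.sense(); R=Ro.from_euler('xyz',s['eef_rot'],degrees=True).as_matrix(); print(s['time_s'],s['tool_pos'],R.round(4),s['wrist_force'],s['q'].round(1))
print(onz('scene',415.5,309.1,40))
for n,(y0,y1,x0,x1) in {'scene':(160,280,190,330),'top':(150,270,280,420)}.items():
    p,d=eyes.grab_frame(n); np.savez(f'pics/{n}4.npz',p=p,d=d); cv2.imwrite(f'pics/{n}4.png',cv2.resize(p[y0:y1,x0:x1],None,fx=5,fy=5,interpolation=cv2.INTER_CUBIC))
E
```

```text
5.3333 [577.39622552 -69.13943905 175.09482164] [[-4.000e-04 -9.760e-01 -2.176e-01]
 [-0.000e+00 -2.176e-01  9.760e-01]
 [-1.000e+00  4.000e-04  1.000e-04]] [-0.56096686 -0.19150966 -1.62951589] [ -6.8  13.6  -1.5  74.9  -0.  -19.4]
[438.27053125 268.42363047  40.        ]
```

View pics/scene4.png

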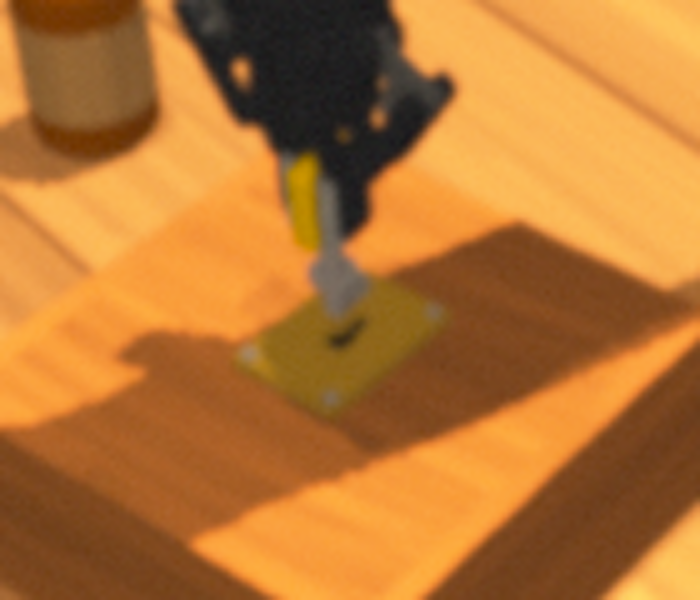

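View pics/top4.png

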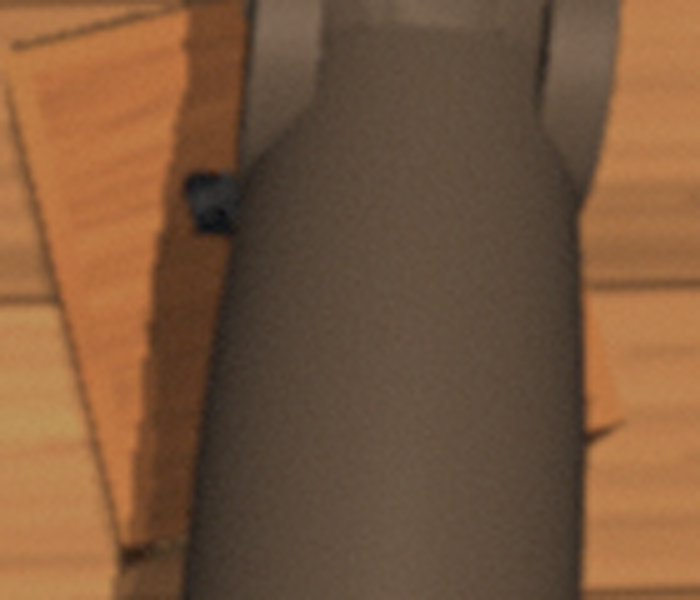

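The key tip hangs just above the plate; the keyhole shows at crop (347,333). The empty stand slot's centroid lies on the -x side of the key axis, so the bit points to -x as it should. I'll ease down and feel for contact.

>>> {"fn": "jog_arm", "kwargs": {
  "plan": [
    [0.01,-0.0008,-0.0012,0,0,0,0],
    [0.02,-0.0008,-0.0012,0,0,0,0],
    [0.024,-0.0008,-0.0012,0,0,0,0],
    [0.024,-0.0008,-0.0012,0,0,0,0],
    [0.024,-0.0008,-0.0012,0,0,0,0]
  ]
}}

```text
time_s: 5.85
tool_pos: [578.0, -70.0, 163.0]
eef_rot: [70.0, 90.0, 172.6]
wrist_force: [0.0, 0.5, -0.2]
opening: 11.5
```

>>> {"fn": "jog_arm", "kwargs": {
  "plan": [
    [0.002,0,0,0,0,0,0],
    [0.004,0,0,0,0,0,0],
    [0.004,0,0,0,0,0,0]
  ]
}}

```text
time_s: 6.1
tool_pos: [578.2, -70.0, 161.2]
eef_rot: [66.5, 90.0, 169.1]
wrist_force: [-1.4, 0.2, -0.4]
opening: 11.3
```

>>> {"fn": "jog_arm", "kwargs": {
  "plan": [
    [0.002,0,0,0,0,0,0],
    [0.002,0,0,0,0,0,0],
    [0.002,0,0,0,0,0,0]
  ]
}}

```text
time_s: 6.35
tool_pos: [578.1, -70.0, 160.3]
eef_rot: [-168.7, 90.0, -66.1]
wrist_force: [1.1, 0.3, -1.0]
opening: 11.6
```

>>> {"fn": "jog_arm", "kwargs": {
  "plan": [
    [0.002,0,0,0,0,0,0],
    [0.002,0,0,0,0,0,0],
    [0.002,0,0,0,0,0,0]
  ]
}}

```text
time_s: 6.6
tool_pos: [578.1, -70.0, 159.2]
eef_rot: [70.9, 90.0, 173.5]
wrist_force: [-0.3, 0.1, -1.0]
opening: 11.4
```

>>> {"fn": "jog_arm", "kwargs": {
  "plan": [
    [0.002,0,0,0,0,0,0],
    [0.002,0,0,0,0,0,0],
    [0.002,0,0,0,0,0,0]
  ]
}}

```text
time_s: 6.85
tool_pos: [578.1, -70.0, 158.2]
eef_rot: [73.6, 90.0, 176.2]
wrist_force: [-1.0, -0.2, -0.5]
opening: 11.3
```

>>> {"fn": "jog_arm", "kwargs": {
  "plan": [
    [0.002,0,0,0,0,0,0],
    [0.002,0,0,0,0,0,0],
    [0.004,0,0,0,0,0,0],
    [0.004,0,0,0,0,0,0]
  ]
}}

```text
time_s: 7.18
tool_pos: [578.1, -70.0, 156.1]
eef_rot: [60.7, 90.0, 163.3]
wrist_force: [-0.0, -0.2, -2.0]
opening: 11.4
```

>>> {"fn": "jog_arm", "kwargs": {
  "plan": [
    [0.002,0,0,0,0,0,0],
    [0.002,0,0,0,0,0,0],
    [0.004,0,0,0,0,0,0],
    [0.004,0,0,0,0,0,0]
  ]
}}

```text
time_s: 7.52
tool_pos: [578.1, -70.0, 154.1]
eef_rot: [75.2, 90.0, 177.7]
wrist_force: [1.1, 0.1, -0.9]
opening: 12.0
```

There's no resistance 7 mm below the plate's top, so the key has dropped straight into the keyhole. Continuing gently.

>>> {"fn": "jog_arm", "kwargs": {
  "plan": [
    [0.003,0,0,0,0,0,0],
    [0.006,0,0,0,0,0,0],
    [0.009,0,0,0,0,0,0],
    [0.012,0,0,0,0,0,0],
    [0.012,0,0,0,0,0,0]
  ]
}}

```text
time_s: 7.93
tool_pos: [578.0, -70.0, 147.8]
eef_rot: [68.5, 90.0, 171.0]
wrist_force: [-0.9, -0.3, -1.1]
opening: 11.4
```

>>> {"fn": "jog_arm", "kwargs": {
  "plan": [
    [0.002,0,0,0,0,0,0],
    [0.004,0,0,0,0,0,0],
    [0.006,0,0,0,0,0,0],
    [0.008,0,0,0,0,0,0],
    [0.008,0,0,0,0,0,0]
  ]
}}

```text
time_s: 8.35
tool_pos: [578.0, -70.0, 144.0]
eef_rot: [70.0, 90.0, 172.5]
wrist_force: [0.5, -0.5, -1.2]
opening: 11.5
```

>>> {"fn": "jog_arm", "kwargs": {
  "plan": [
    [0.002,0,0,0,0,0,0],
    [0.004,0,0,0,0,0,0],
    [0.004,0,0,0,0,0,0]
  ]
}}

```text
time_s: 8.6
tool_pos: [578.1, -70.0, 142.1]
eef_rot: [64.8, 90.0, 167.3]
wrist_force: [-0.5, 0.3, -0.9]
opening: 11.8
```

>>> {"fn": "jog_arm", "kwargs": {
  "plan": [
    [0.001,0,0,0,0,0,0],
    [0.002,0,0,0,0,0,0],
    [0.002,0,0,0,0,0,0]
  ]
}}

```text
time_s: 8.85
tool_pos: [578.2, -70.0, 141.4]
eef_rot: [-112.6, 90.0, -10.1]
wrist_force: [-0.4, 0.5, -0.7]
opening: 11.2
```

>>> {"fn": "jog_arm", "kwargs": {
  "plan": [
    [0.001,0,0,0,0,0,0],
    [0.001,0,0,0,0,0,0],
    [0.001,0,0,0,0,0,0]
  ]
}}

```text
time_s: 9.1
tool_pos: [578.2, -70.0, 141.3]
eef_rot: [-109.7, 90.0, -7.1]
wrist_force: [-1.2, 0.8, 4.4]
opening: 11.5
```

```bash
python3 - <<'E'
from h import *
s=bot.sense(); print(s['time_s'],s['tool_pos'],s['wrist_force'],s['torque'])
p,d=eyes.grab_frame('scene'); cv2.imwrite('pics/s5.png',cv2.resize(p[160:280,190:330],None,fx=5,fy=5,interpolation=cv2.INTER_CUBIC))
E
```

```text
9.1 [578.2178394  -70.00565164 141.33873162] [-1.18067727  0.82891542  4.35967118] [ 0.04472823  0.39819054 -0.01830461]
```

View pics/s5.png

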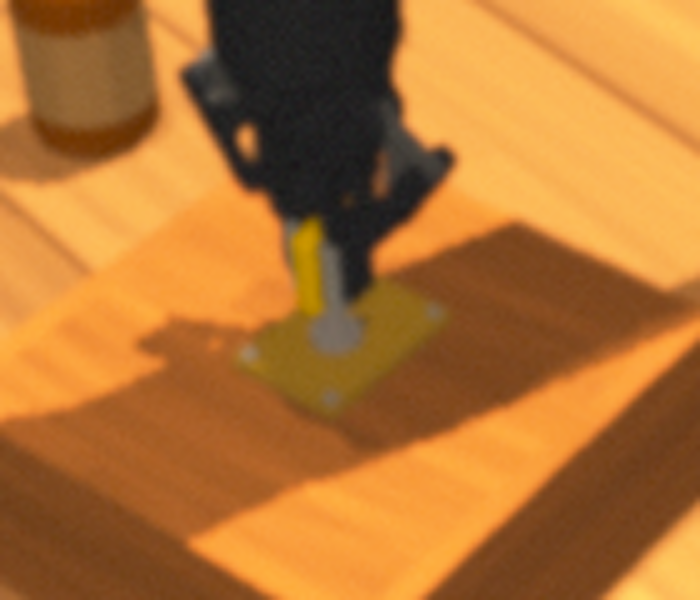

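The collar sits on the plate, and contact came at exactly the predicted height, at about 5 N. The key is fully home. Turning clockwise in stages and watching the forces.

>>> {"fn": "jog_arm", "kwargs": {
  "plan": [
    [-0.0005,0,0,0.05,0,0,0],
    [-0.0005,0,0,0.1,0,0,0],
    [-0.0005,0,0,0.15,0,0,0],
    [-0.0005,0,0,0.2,0,0,0],
    [-0.0005,0,0,0.25,0,0,0],
    [-0.0005,0,0,0.25,0,0,0]
  ],
  "force": 60
}}

```text
time_s: 9.65
tool_pos: [578.7, -70.1, 141.4]
eef_rot: [-99.0, 89.9, -11.5]
wrist_force: [0.3, -0.4, 2.9]
opening: 11.3
```

```bash
python3 - <<'E'
from h import *
s=bot.sense(); print(s['time_s'],s['tool_pos'],s['wrist_force'],s['torque'],s['q'][5])
E
```

```text
9.65 [578.67611699 -70.12463187 141.37342065] [ 0.30020782 -0.43396274  2.90247118] [-0.03422234 -0.02449241 -0.0481783 ] -4.3653127898109965
```

>>> {"fn": "jog_arm", "kwargs": {
  "plan": [
    [0,0,0,0.05,0,0,0],
    [0,0,0,0.1,0,0,0],
    [0,0,0,0.15,0,0,0],
    [0,0,0,0.2,0,0,0],
    [0,0,0,0.25,0,0,0],
    [0,0,0,0.25,0,0,0]
  ]
}}

```text
time_s: 10.15
tool_pos: [578.2, -70.9, 141.3]
eef_rot: [-153.4, 89.9, -80.9]
wrist_force: [-2.0, -3.2, 5.2]
opening: 11.5
```

```bash
python3 - <<'E'
from h import *
s=bot.sense(); print(s['time_s'],s['tool_pos'],s['wrist_force'],s['torque'],s['q'][5])
E
```

```text
10.15 [578.207533   -70.88689319 141.34896102] [-2.03763462 -3.20520553  5.19616939] [-0.8213593   0.20785494  0.16546257] 10.541775180379032
```

>>> {"fn": "jog_arm", "kwargs": {
  "plan": [
    [0,0,0,0.05,0,0,0],
    [0,0,0,0.1,0,0,0],
    [0,0,0,0.15,0,0,0],
    [0,0,0,0.2,0,0,0],
    [0,0,0,0.25,0,0,0],
    [0,0,0,0.25,0,0,0]
  ]
}}

```text
time_s: 10.65
tool_pos: [578.2, -70.8, 141.4]
eef_rot: [-138.0, 89.9, -80.4]
wrist_force: [-2.2, -4.3, 4.0]
opening: 11.1
```

```bash
python3 - <<'E'
from h import *
s=bot.sense(); print(s['time_s'],s['tool_pos'],s['wrist_force'],s['torque'],s['q'][5])
p,d=eyes.grab_frame('scene'); cv2.imwrite('pics/s6.png',cv2.resize(p[160:340,150:370],None,fx=3.3,fy=3.3,interpolation=cv2.INTER_CUBIC))
E
```

```text
10.65 [578.18716488 -70.83707202 141.35997013] [-2.19573667 -4.27739167  3.96127971] [-1.05226558  0.28227449  0.06946496] 25.496966995712416
```

View pics/s6.png

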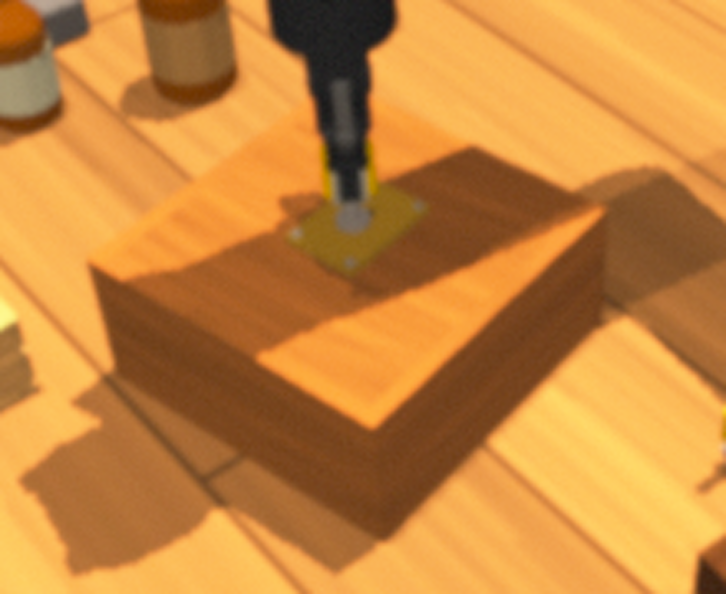

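The key is turned about 45° and the drawer is still shut, which is normal at this angle. Forces are low. Continuing.

>>> {"fn": "jog_arm", "kwargs": {
  "plan": [
    [0,0,0,0.05,0,0,0],
    [0,0,0,0.1,0,0,0],
    [0,0,0,0.15,0,0,0],
    [0,0,0,0.2,0,0,0],
    [0,0,0,0.25,0,0,0],
    [0,0,0,0.25,0,0,0]
  ]
}}

```text
time_s: 11.2
tool_pos: [578.2, -70.6, 141.3]
eef_rot: [-118.0, 89.9, -75.5]
wrist_force: [-0.9, -3.8, 4.9]
opening: 11.2
```

```bash
python3 - <<'E'
from h import *
s=bot.sense(); print(s['time_s'],s['tool_pos'],s['wrist_force'],s['torque'],s['q'][5])
p,d=eyes.grab_frame('scene'); cv2.imwrite('pics/s7.png',cv2.resize(p[160:340,150:370],None,fx=3.3,fy=3.3,interpolation=cv2.INTER_CUBIC))
E
```

```text
11.2 [578.17222662 -70.55595861 141.34041006] [-0.87147393 -3.80176742  4.86985491] [-0.9498456   0.29137104  0.01158067] 40.51397637404004
```

View pics/s7.png

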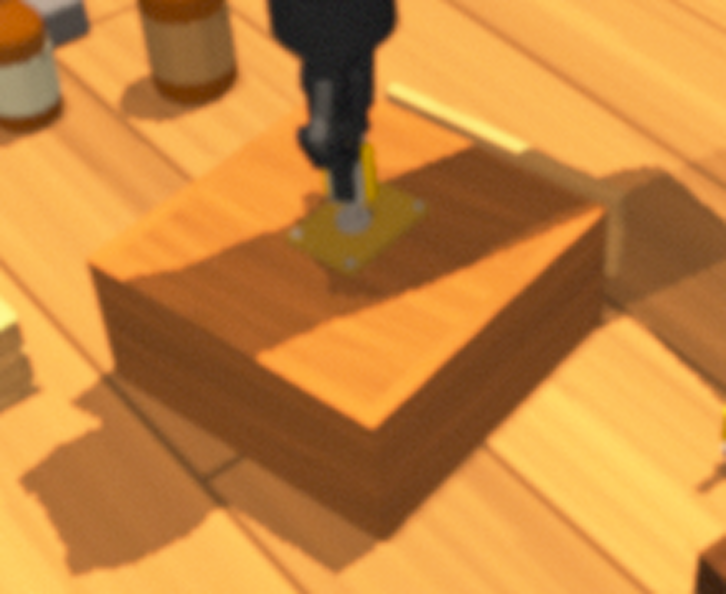

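The drawer has sprung open: its edge shows at crop (460,115). Letting go and withdrawing straight up.

>>> {"fn": "jog_arm", "kwargs": {
  "plan": [
    [0,0,0,0,0,0,0.2],
    [0,0,0,0,0,0,0.4],
    [0,0,0,0,0,0,0.6],
    [0,0,0,0,0,0,0.6],
    [0,0,0,0,0,0,0.6],
    [0,0,0,0,0,0,0.6],
    [0,0,0,0,0,0,0.6],
    [0,0,0,0,0,0,0.6]
  ]
}}

```text
time_s: 11.92
tool_pos: [578.1, -69.9, 141.0]
eef_rot: [60.3, 90.0, 102.8]
wrist_force: [0.0, 0.5, 0.1]
opening: 51.1
```

>>> {"fn": "jog_arm", "kwargs": {
  "plan": [
    [-0.02,0,0,0,0,0,0.6],
    [-0.06,0,0,0,0,0,0.6],
    [-0.12,0,0,0,0,0,0.6],
    [-0.18,0,0,0,0,0,0.6],
    [-0.24,0,0,0,0,0,0.6],
    [-0.3,0,0,0,0,0,0.6],
    [-0.3,0,0,0,0,0,0.6],
    [-0.3,0,0,0,0,0,0.6],
    [-0.3,0,0,0,0,0,0.6]
  ]
}}

```text
time_s: 12.67
tool_pos: [578.1, -70.0, 291.0]
eef_rot: [-48.0, 90.0, -5.5]
wrist_force: [0.1, 1.0, -0.5]
opening: 51.2
```

```bash
python3 - <<'E'
from h import *
s=bot.sense(); print(s['time_s'],s['tool_pos'],s['wrist_force'],s['opening'])
p,d=eyes.grab_frame('scene'); cv2.imwrite('pics/s8.png',p)
cv2.imwrite('pics/s8c.png',cv2.resize(p[160:340,150:370],None,fx=3.3,fy=3.3,interpolation=cv2.INTER_CUBIC))
t,_=eyes.grab_frame('top'); cv2.imwrite('pics/t8.png',t)
E
```

```text
12.6667 [578.14146458 -70.01994181 291.01643465] [ 0.14530231  0.95098662 -0.49024374] 51.160797108575224
```

View pics/s8c.png

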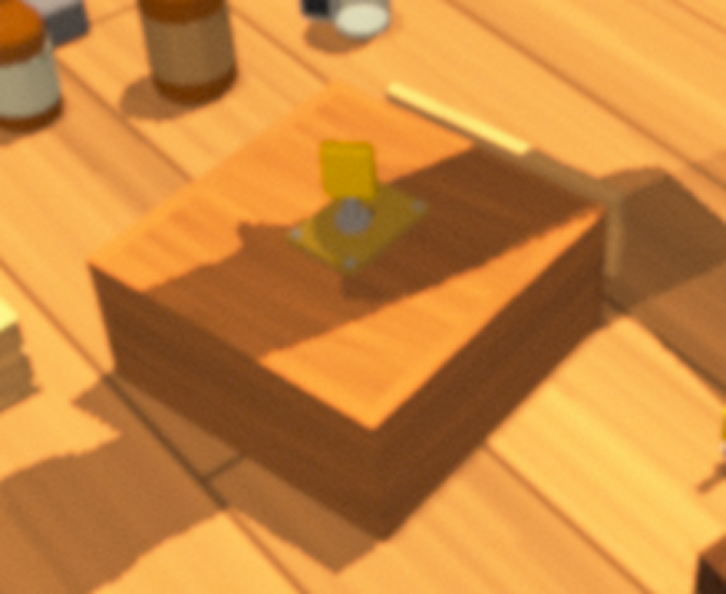

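View pics/t8.png

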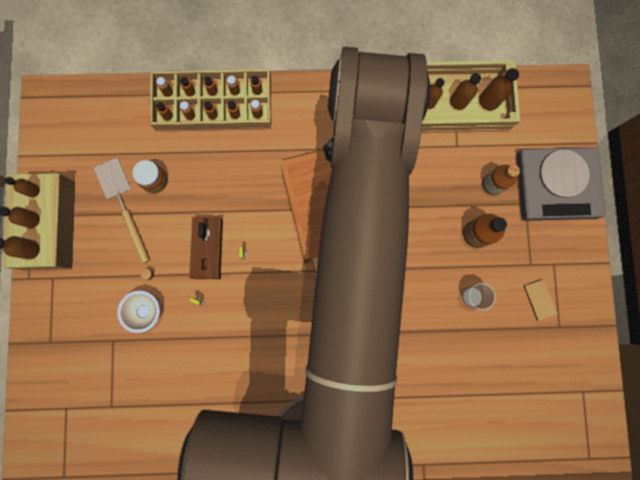

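The key stands upright and released in the lock, the drawer is out, and everything else is where it was. One check on how far the drawer opened, then I'll hand in.

```bash
python3 - <<'E'
from h import *
a=np.radians(12.5); ex=np.array([np.cos(a),np.sin(a)])
P=[onz('scene',150+455/3.3,160+116/3.3,z) for z in(85,95,105)]
for p in P: print(p.round(0), 'beyond front', round(-120-(p[:2]-[581.4,-69])@ex,1))
s=bot.sense(); print(s['dq'].round(2))
bot.finish_job()
E
```

```text
[ 432. -144.   85.] beyond front 41.7
[ 440. -134.   95.] beyond front 31.7
[ 448. -124.  105.] beyond front 21.8
[-0.05  0.22 -0.46  0.03  0.11 -0.11]
the job is handed in; nothing more can be done
```

I took the yellow-handled key from the stand, put it fully home in the lock and turned it about 60° clockwise. The drawer sprang open. I then let go, backed straight up 150 mm and handed the job in at about 13 s.

- **Insertion:** I didn't need to feel for the keyhole. The key went straight in at the position measured from the pictures. The collar touched the plate at the predicted height, with about 5 N at the wrist.
- **Turning:** wrist force stayed below about 7 N at every reading; I only read it at the end of each move.
- **Last pictures:** the key stands upright and released in the lock, and the drawer is out. The spare key and the table items I could see look unmoved. I judged that by eye.
- **Drawer opening:** this is the one check that didn't settle. A single-view estimate gave 22–42 mm depending on the height I assumed for the drawer's edge, so it doesn't prove the opening is over 30 mm. The top view was blocked by the arm.

The two cameras disagreed by about 2–4 mm on the key and keyhole positions. I used the shift between key and keyhole, on which they agreed to about 2 mm.

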